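# Hook the parts tray out from under the low shelf

## Task

Take the hook by its green handle, drop its tip behind the front wall of the orange tray under the low shelf and drag the tray out along its slide until it is pulled firmly, but not hard, up against the rubber pads of its stop; hold it there for a moment. Leave the tray at the stop with the module still in it, move the tray only with the hook, then stand the hook back on the open desk clear of the slide, without letting it drop. Leave the other things alone.

Things in the scene. Friction and masses are not known exactly. Their poses are not given: they have to be found in the camera images.
- hook: Reaching hook, 0.16 kg, standing on its foot and the tip of its rod. Origin: underside of the foot, mid-handle; +x along the rod to the tip, z up. Green upright handle 80 (x) x 18 (y) mm, z = 7 to 53 mm; grip across the 18 mm, at z = 34 mm. Foot 50 x 30 x 8 mm. Steel rod 8 mm thick runs along +x at z = 34 mm (underside 30 mm), then turns down at x = 220 mm, ending at z = 0.
- hook_tip (a point): Lower end of the hook's down-turned tip (8 mm thick), on its centre line: x = 220 mm, z = 0 in the hook's frame; axes as the hook's. Pull at the stop: the pads yield about 1 mm per 3 N, 9 mm at most; the tray is firmly seated at a pull of 9 to 15 N held for half a second. Over 20 N between hook and tray does damage.
- tray: Loose orange tray 110 (x) x 100 (y) x 26 mm high, 3 mm walls and floor, 0.2 kg; origin at the centre of its underside, z up, -x is the way it is dragged. A cross wall at x = 0 parts it: the front half (x = -52 to -1.5 mm) is empty, for the hook; the module stands in the rear half. Dragging takes 1 to 4 N.
- module: Grey rail module 88 x 36 x 58 mm, 0.11 kg, standing loose in the rear half of the tray; origin at the centre of its underside.
- rack: Tray slide under a low shelf, fixed. Origin on the desk below the middle of the shelf's front edge; +x points inward under the shelf, so the tray is dragged along -x; z up. Grey deck 4 mm thick, 138 mm wide, x = -115 to 195 mm; on it rails up to z = 18 mm with inner faces at y = -53 and 53 mm, 3 mm clear of the tray each side.
- shelf_edge (a point): Middle of the front lower edge of the wooden shelf board: 119 mm above the rack's origin; axes as the rack's. The board is 12 mm thick and covers the slide from here inward, on four thin posts; a white carton lies on it (top 181 mm over the desk, from 25 mm behind the edge).
- slide_end (a point): Outer end of the deck, on its middle line at its top: x = -115, z = 4 mm in the rack's frame. A dark end stop is clamped across the deck with the faces of its two rubber pads 20 to 50 mm inward of here (tray origin then at x = -10 to -40 mm from the rack); its place varies and is not measured: feel for it. It is under 35 mm high.
- labels: White roll of labels lying flat, 69 mm across, 40 mm high, loose bystander; origin at the centre of its underside.
- measure: Orange and black tape measure 36 x 84 x 62 mm, loose bystander; origin at the centre of its underside.
- stapler: Red and black stapler 32 x 135 x 46 mm, loose bystander; origin at the centre of its underside.

How it is judged:
On the way, in this order (a step that is already met when the one before it is completed fails the run):
1. the hook is lifted off the desk (height (world z) of hook above 0.02 m), for 0.2 s.
2. the hook's tip is behind the tray's front wall, below its rim (x of hook_tip in the frame of tray between -0.052 and 0 m and y of hook_tip in the frame of tray between -0.047 and 0.047 m and z of hook_tip in the frame of tray below 0.022 m), for 0.2 s.
3. the hook holds the tray against the stop with more than 7 N for 0.4 s (contact force between hook and tray above 7 N and linear speed of tray below 0.01 m/s and x of hook_tip in the frame of tray below -0.035 m and z of hook_tip in the frame of tray below 0.024 m and x of tray in the frame of rack below -0.008 m), for 0.4 s.
At the end, for the whole second after the job is handed in: The tray lies flat and still on the slide, pulled out to the stop (its origin 4 to 45 mm in front of the shelf's edge), the module still in its rear half; the hook stands upright and still on the desk (within 10 mm and 0.1 rad), touching neither tray nor slide (x of tray in the frame of rack between -0.045 and -0.004 m and z of tray in the frame of rack below 0.008 m and angle between tray's own z axis and vertical below 0.08 rad and linear speed of each of tray, hook below 0.01 m/s and z of module in the frame of tray below 0.02 m and horizontal distance between module and tray below 0.045 m and height (world z) of hook between -0.01 and 0.01 m and angle between hook's own z axis and vertical below 0.1 rad and height (world z) of hook_tip below 0.01 m and contact force between hook and rack below 0.01 N and contact force between hook and tray below 0.01 N).
It fails at once if hook and tray press on each other with more than 20 N (contact force between hook and tray above 20 N).
It fails at once if the gripper or arm touches the tray (contact force between any of the fingers, the arm and tray above 0.5 N).
It fails at once if the hook is let go in the air (height (world z) of hook above 0.03 m and contact force between the fingers and hook below 0.1 N).
It fails at once if the tray tips by more than 0.2 rad (angle between tray's own z axis and vertical above 0.2 rad).
It fails at once if a bystander is moved by more than 20 mm (distance of any of labels, measure, stapler from where it was at the start of the episode above 0.02 m).
It also fails if it takes over 72 s, if anything falls off the work surface, if the arm or the gripper's body presses on something with over 40 N, if the wrist force passes 120 N, or if a joint passes its speed limit or range.

## Robot

A 6-joint arm with a two-finger parallel gripper is mounted at the origin on the work surface; the furniture and walls round the work are solid. World frame = base frame: x ahead of the robot, y to its left, z up, the work surface at z = 0. Lengths are in m, angles in rad, forces in N, time in s.
With the tool pointing down it reaches from about 0.325 to 0.85 m from the base axis. Payload 15.5 kg.
Tool frame: the origin (TCP) lies at the very end of the fingers, on their centre line; the grasp point (between the pads) lies 19 mm behind it; z points along the fingers, y is the line along which they close (so a half turn about z gives the same grasp; the last joint's range is limited). The gripper opens to 91 mm and grips with 3 to 60 N. Pads are 32 mm wide; open, the fingers measure 118 mm over their backs; the gripper's body (76 mm by 178 mm) begins 60 mm behind the grasp point.
Start: joints at [1.248, 0.494, 1.345, -0, 1.302, -0.096], TCP at [0.141, 0.609, 0.214] pointing down, gripper open.
Joint ranges: [-2.91, 2.91], [-0.82, 2.16], [0.22, 2.67], [-1.22, 4.37], [0.12, 2.79], [-3.08, 3.08]. Speed limits (rad/s): [1.89, 1.89, 2.57, 3.01, 3.01, 3.01].

## Interface

Orientations are given as a unit quaternion [x, y, z, w].
In Python, from workcell import bot gives the robot as it stands.
- The arm moves only by the tool play_rows, never from a script. Its argument "series" is a list of rows, each an object of numbers: "dx", "dy", "dz": the shift along the tool's x, y, z in mm; "ax", "ay", "az": the turn, a rotation vector about the tool's x, y, z in rad. In form: [{"dx": .., "dy": .., "dz": .., "ax": .., "ay": .., "az": ..}, ...]. A call has exactly 10 rows; each row is the pose to reach, as a shift and turn from the pose commanded when the call began, along the tool's axes at that moment; what a row does not reach only later rows make up. A row lasts 1/8 s, in which the tool goes at most 62.5 mm and 10.7 degrees, less where a joint would pass 70% of its speed; a pose out of reach is approached as far as the arm can. A call with a gripper value outside its range is refused whole. "claw" is the closure, from -1 (fully open) to 1 (shut), set as the call begins (left out, the last holds). The fingers move at their own pace and stop on an object; "squeeze" is the grip in N (left out, the last holds). Time passes only in rows, so rows that repeat a pose let the fingers close, or fill a call up. It gives the time, the measured TCP pose, the force, the opening and the grip force at its end, in the units of the state.
- bot.observe(): the state, without advancing time (a new reading comes with each control period).
- bot.read_camera(name): name is "side" or "top"; returns the picture (384x512x3 uint8, red, green, blue); there is no depth.
- bot.camera_params(name): a dict with "fx", "fy", "cx", "cy" (pixels), "T" (4x4, takes a point from camera to world coordinates). Camera axes: x right, y up, looking along -z (the intrinsics and any distortion apply to the point x, -y, -z); pixel columns grow to the right and rows downward; lengths in m; the calibration is good to about 2 mm. A picture is of the moment at which its call begins. camera_params takes no time and is no camera call.
- bot.hand_in(): hands the job in; it is judged then, once.
The state is a dict: "time": time; "qpos": joint angles; "qd": joint speeds; "joint_torque": joint torques, N m; "eef_pos": TCP position; "tcp_rot": TCP orientation; "contact_force": force on the tool from outside, world axes, zero at the start; "wrist_torque": the same for the moment, N m; "finger_gap": opening from 0.0 (shut) to 1.0 (fully open); "finger_force": force on a finger pad.
Only numpy, scipy, OpenCV 4.12 (cv2) and the standard library are available. Lean on these libraries where they do the work, as an engineer would, in place of code of your own. Each camera call takes 0.05 s, during which the arm holds its last target. There are 200 camera calls.

## Working session

There is one attempt and no reset: what is moved stays moved. The work goes in short steps, Python scripts to look and compute and a tool call to move; the robot and the scene stay as the last step left them, time stands still between calls to the robot, and variables do not carry over. Pictures are saved under pics/ and viewed, at most 10 in all, crops included, and the job is handed in when it is done.

Besides the shell and the picture viewer there is one more tool, called after ">>>" as a command line: name --argument value ..., lists and objects as JSON in quotes. play_rows: Moves the arm, as the interface text tells. Its arguments: {"type":"object","properties":{"series":{"type":"array"},"claw":{"type":"number"},"squeeze":{"type":"number"}},"required":["series"]}

```bash
mkdir -p pics
python3 - <<'E'
from workcell import bot
import cv2, numpy as np
for n in("top","side"):
    im=bot.read_camera(n); cv2.imwrite(f"pics/{n}0.png",im[:,:,::-1]); 
    p=bot.camera_params(n); print(n,{k:(np.round(v,4).tolist() if k=="T" else v) for k,v in p.items()})
s=bot.observe(); print({k:np.round(v,4).tolist() for k,v in s.items()})
E
```

```text
top {'fx': 473.9380288654815, 'fy': 473.9380288654815, 'cx': 258.7109057275279, 'cy': 188.572953990453, 'T': [[0.4141, 0.8789, -0.2368, 0.0676], [-0.9102, 0.401, -0.1033, -0.1245], [0.0041, 0.2583, 0.966, 1.3066], [0.0, 0.0, 0.0, 1.0]]}
side {'fx': 359.72120123022205, 'fy': 359.72120123022205, 'cx': 259.2217699814537, 'cy': 190.40025763848755, 'T': [[0.3433, -0.5051, 0.7919, 1.168], [0.939, 0.2038, -0.277, -0.2851], [-0.0215, 0.8386, 0.5443, 0.6589], [0.0, 0.0, 0.0, 1.0]]}
{'time': 0.1, 'qpos': [1.2475, 0.4941, 1.3461, -0.0, 1.3025, -0.0955], 'qd': [-0.0002, -0.0005, 0.0005, 0.001, -0.0011, -0.0], 'joint_torque': [0.0018, -88.0242, -38.2543, 0.0709, 0.0483, 0.0], 'eef_pos': [0.1411, 0.6085, 0.2134], 'tcp_rot': [0.1137, 0.9935, -0.0005, -0.0001], 'contact_force': [0.4702, 0.401, -0.0606], 'wrist_torque': [0.0489, 0.059, 0.0063], 'finger_force': 0.0, 'finger_gap': 0.9999}
```

View pics/top0.png

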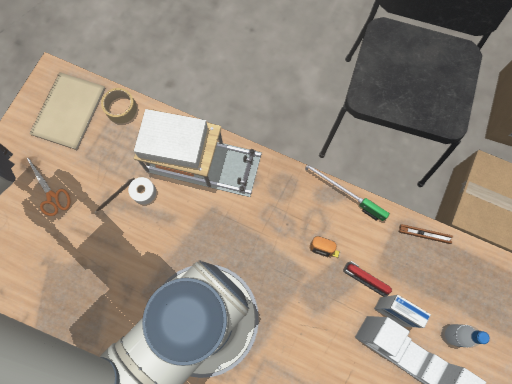

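View pics/side0.png

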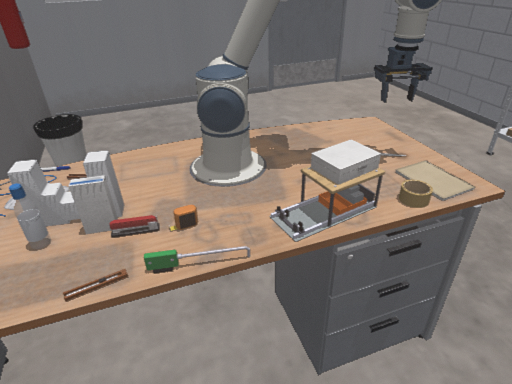

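The top view shows the hook handle at about (375,210) with its rod tip near (307,168). The slide's outer end is near (258,175) and the shelf edge near (215,150). In the side view the handle is at (161,260), the tip at (248,253) and the slide end near (290,225). I'll enlarge these areas.

Run:
```python
import cv2
a=cv2.imread("pics/top0.png")[95:230,130:400]; b=cv2.imread("pics/side0.png")[140:275,140:400]
cv2.imwrite("pics/topc.png",cv2.resize(a,(800,400),interpolation=cv2.INTER_CUBIC))
cv2.imwrite("pics/sidec.png",cv2.resize(b,(800,415),interpolation=cv2.INTER_CUBIC))
```

```text
(no output)
```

View pics/topc.png

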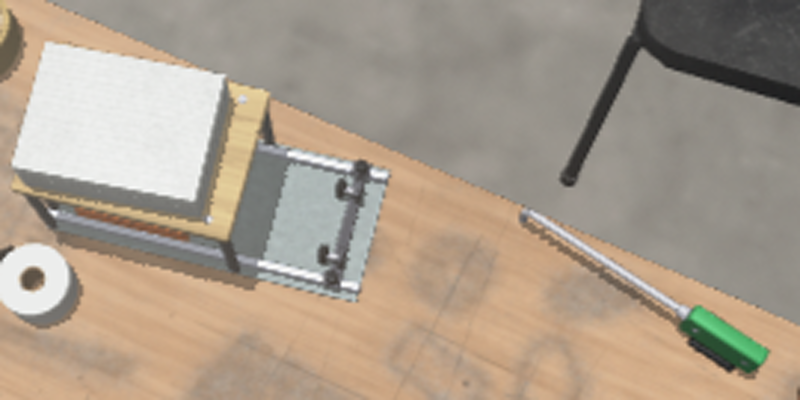

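View pics/sidec.png

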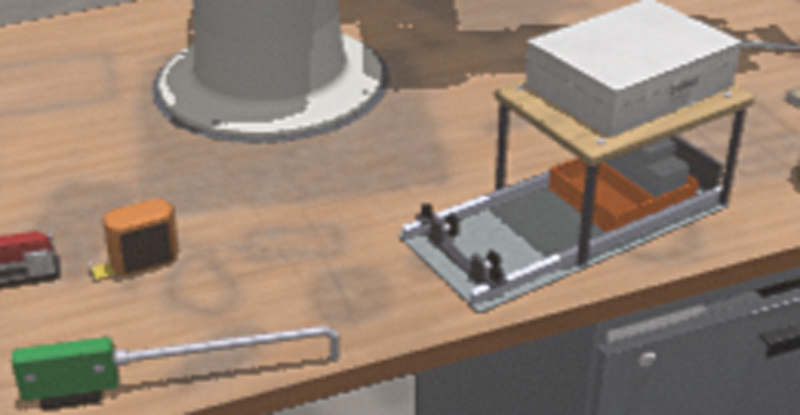

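The crops show the deck's outer corners at top-crop (388,172) and (357,300), and side-crop (402,236) and (480,311). The shelf's front top corners are at top-crop (270,90) and (235,240). The rod elbow is at top-crop (525,214) and side-crop (335,332). The tray's front wall runs from about (551,165) to (612,225) in the side crop.

```bash
cat > h.py <<'E'
from workcell import bot
import cv2, numpy as np
P={n:bot.camera_params(n) for n in("top","side")}
def ray(n,uv):
    p=P[n]; T=np.array(p["T"]); d=np.array([(uv[0]-p["cx"])/p["fx"],-(uv[1]-p["cy"])/p["fy"],-1]); return T[:3,3],T[:3,:3]@d
def plane(n,uv,z):
    o,d=ray(n,uv); return o+d*(z-o[2])/d[2]
def tri(a,b):
    o1,d1=ray("top",a); o2,d2=ray("side",b)
    t=np.linalg.lstsq(np.c_[d1,-d2],o2-o1,rcond=None)[0]; p,q=o1+d1*t[0],o2+d2*t[1]; return (p+q)/2,np.linalg.norm(p-q)
tc=lambda x,y:(130+(x+.5)*270/800-.5,95+(y+.5)*135/400-.5)
sc=lambda x,y:(140+(x+.5)*260/800-.5,140+(y+.5)*135/415-.5)
def green(im):
    h=cv2.cvtColor(im,cv2.COLOR_RGB2HSV); m=cv2.inRange(h,(50,110,50),(80,255,255)); 
    c=max(cv2.findContours(m,0,1)[0],key=cv2.contourArea); return m,c
E
python3 - <<'E'
from h import *
np.set_printoptions(precision=4,suppress=True)
for n in("top","side"):
    im=cv2.imread(f"pics/{n}0.png")[:,:,::-1].copy(); m,c=green(im); M=cv2.moments(c); print(n,"green",M["m10"]/M["m00"],M["m01"]/M["m00"],cv2.boxPoints(cv2.minAreaRect(c)).tolist())
    globals()[n]=(M["m10"]/M["m00"],M["m01"]/M["m00"])
print("handle centroid",tri(top,side))
bx=cv2.imread("pics/top0.png")[:,:,::-1].copy(); m,c=green(bx)
print("elbow",tri(tc(525,213),sc(335,331)), "tip",plane("side",sc(336,358),0))
print("rodstart",tri(tc(683,313),sc(118,357)))
print("elbow34 top",plane("top",tc(525,213),.034),"rodstart34",plane("top",tc(683,313),.034))
for a,b in(((388,172),(402,236)),((388,172),(480,311)),((357,300),(402,236))): print("deckend",tri(tc(*a),sc(*b)))
print("deck end planes z=.004 top",plane("top",tc(388,172),.004),plane("top",tc(357,300),.004),"side",plane("side",sc(402,236),.004),plane("side",sc(480,311),.004))
print("shelf top",plane("top",tc(270,90),.131),plane("top",tc(235,240),.131),"side",plane("side",sc(497,92),.131),plane("side",sc(593,158),.131))
print("tri",tri(tc(235,240),sc(497,92)),tri(tc(270,90),sc(593,158)))
print("tray rim",[plane("side",sc(*q),.03) for q in((551,165),(613,222),(697,185))])
im=cv2.imread("pics/side0.png")[140:275,140:400]; h=cv2.cvtColor(im,cv2.COLOR_BGR2HSV); m=cv2.inRange(h,(3,170,60),(14,255,255)); m[:,:120]=0
big=cv2.resize(im[:70,115:],None,fx=5.4,fy=5.4,interpolation=cv2.INTER_CUBIC); cv2.imwrite("pics/tray.png",big)
E
```

```text
top green 374.9479853479853 209.57802197802198 [[359.5853576660156, 205.73171997070312], [364.8439025878906, 197.60488891601562], [388.8512268066406, 213.1390380859375], [383.5926818847656, 221.265869140625]]
side green 159.52777777777777 253.7037037037037 [[143.4457244873047, 253.7852325439453], [174.55543518066406, 248.42147827148438], [175.4734344482422, 253.74595642089844], [144.3637237548828, 259.1097106933594]]
handle centroid (array([ 0.4542, -0.3022,  0.0456]), np.float64(0.00021886391912580763))
elbow (array([ 0.4959, -0.0842,  0.0295]), np.float64(0.0018170965831460276)) tip [ 0.4971 -0.0839  0.    ]
rodstart (array([ 0.4654, -0.2586,  0.0336]), np.float64(0.0022752770750507456))
elbow34 top [ 0.4942 -0.0852  0.034 ] rodstart34 [ 0.4654 -0.2575  0.034 ]
deckend (array([0.4558, 0.0193, 0.0804]), np.float64(0.0498301246999715))
deckend (array([0.4882, 0.055 , 0.0012]), np.float64(0.0004852830004120925))
deckend (array([0.3584, 0.0299, 0.0006]), np.float64(0.0031807985024956092))
deck end planes z=.004 top [0.4873 0.0544 0.004 ] [0.3572 0.0279 0.004 ] side [0.3626 0.0299 0.004 ] [0.4911 0.0538 0.004 ]
shelf top [0.4732 0.1655 0.131 ] [0.3338 0.1325 0.131 ] side [0.3404 0.137  0.131 ] [0.476  0.1637 0.131 ]
tri (array([0.3357, 0.1362, 0.1277]), np.float64(0.0061513195227136655)) (array([0.4736, 0.1656, 0.1292]), np.float64(0.0007263453931451229))
tray rim [array([0.3392, 0.2033, 0.03  ]), array([0.4482, 0.2113, 0.03  ]), array([0.425, 0.32 , 0.03 ])]
```

View pics/tray.png

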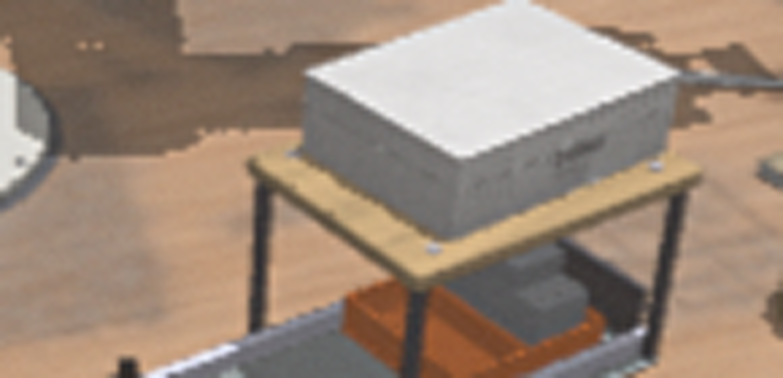

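The rim's left front corner is at (345,297) in this crop, and the module stands behind the cross wall. The hook's handle is near (0.454,-0.302) with yaw of about 80°, and the slide's inward yaw is about 101°. I'll move toward the hook and measure more on the way.

>>> play_rows --series '[{"dx":-40,"dy":-28,"dz":-20,"az":0.15},{"dx":-80,"dy":-56,"dz":-40,"az":0.3},{"dx":-120,"dy":-84,"dz":-60,"az":0.45},{"dx":-160,"dy":-112,"dz":-66,"az":0.6},{"dx":-200,"dy":-140,"dz":-66,"az":0.75},{"dx":-240,"dy":-168,"dz":-66,"az":0.9},{"dx":-280,"dy":-196,"dz":-66,"az":1.05},{"dx":-320,"dy":-224,"dz":-66,"az":1.2},{"dx":-360,"dy":-252,"dz":-66,"az":1.35},{"dx":-400,"dy":-275,"dz":-66,"az":1.5}]' --claw -1

```text
validation failed for argument at $.se...
```

Run:
```python
from h import *
from scipy.spatial.transform import Rotation as R
np.set_printoptions(precision=4,suppress=True)
s=bot.observe(); Q=R.from_quat(s["tcp_rot"]).as_matrix(); p=np.array(s["eef_pos"]); print(s["time"],p,s["qpos"]); print(Q)
im=cv2.imread("pics/top0.png")[:,:,::-1].copy(); m,c=green(im)
# handle top rectangle corners on z=.053
b=cv2.boxPoints(cv2.minAreaRect(c)); w=np.array([plane("top",q,.053)[:2] for q in b]); print("box",w, w.mean(0), np.linalg.norm(np.diff(w,axis=0),axis=1))
e=w[2]-w[1]; print("handle yaw",np.degrees(np.arctan2(*(-e)[::-1])))
tip=plane("side",sc(336,357),0)[:2]; d=tip-[.4542,-.3022]; print("yaw tip",np.degrees(np.arctan2(d[1],d[0])))
# rail/deck long edges
g=lambda n,a,b,z:(lambda v:np.degrees(np.arctan2(v[1],v[0])))(plane(n,b,z)-plane(n,a,z))
print("long deck side",g("side",sc(480,311),sc(728,207),.004),"top",g("top",tc(357,300),tc(60,240),.004),"shelf right edge",g("side",sc(593,158),sc(752,98),.131))
print("carton/board top edge",g("top",tc(235,240),tc(13,190),.131))
tr=lambda x,y:(255+(x+.5)/5.4-.5,140+(y+.5)/5.4-.5)
u=np.array([np.cos(np.radians(101.3)),np.sin(np.radians(101.3))]); v=np.array([-u[1],u[0]]); o=np.array([.404,.152])
for q,z in(((345,298),.03),((405,275),.03),((345,328),.004),((428,370),.03),((540,348),.03),((600,312),.03),((430,290),.03)):
    x=plane("side",tr(*q),z)[:2]; print(q,x,"rack",(x-o)@u,(x-o)@v)
```

```text
0.1 [0.1411 0.6085 0.2134] [ 1.2475  0.4941  1.3461 -0.      1.3025 -0.0955]
[[-0.9742  0.2258 -0.0003]
 [ 0.2258  0.9742 -0.001 ]
 [ 0.0001 -0.001  -1.    ]]
box [[ 0.4446 -0.2595]
 [ 0.4718 -0.2643]
 [ 0.4583 -0.339 ]
 [ 0.4315 -0.334 ]] [ 0.4516 -0.2992] [0.0276 0.0759 0.0273]
handle yaw 79.80142484749953
yaw tip 79.18678806289105
long deck side 99.97940921863244 top 102.76580902297577 shelf right edge 100.48845991457824
carton/board top edge 101.38796046322851
(345, 298) [0.3461 0.1987] rack 0.05716537811386655 0.047587766233609136
(405, 275) [0.3376 0.2429] rack 0.10216967221265252 0.04734581236418729
(345, 328) [0.3405 0.2037] rack 0.06312980565400522 0.05211943715524467
(428, 370) [0.4263 0.2072] rack 0.049764875821679905 -0.03268901738085438
(540, 348) [0.431  0.2752] rack 0.1155468208134336 -0.050607925825299216
(600, 312) [0.413  0.3263] rack 0.16915517231248497 -0.04299756935667113
(430, 290) [0.3571 0.2484] rack 0.10372242334211816 0.027137066655379977
```

>>> play_rows --series '[{"dx":-40,"dy":-28,"dz":-20,"ax":0,"ay":0,"az":0.15},{"dx":-80,"dy":-56,"dz":-40,"ax":0,"ay":0,"az":0.3},{"dx":-120,"dy":-84,"dz":-60,"ax":0,"ay":0,"az":0.45},{"dx":-160,"dy":-112,"dz":-66,"ax":0,"ay":0,"az":0.6},{"dx":-200,"dy":-140,"dz":-66,"ax":0,"ay":0,"az":0.75},{"dx":-240,"dy":-168,"dz":-66,"ax":0,"ay":0,"az":0.9},{"dx":-280,"dy":-196,"dz":-66,"ax":0,"ay":0,"az":1.05},{"dx":-320,"dy":-224,"dz":-66,"ax":0,"ay":0,"az":1.2},{"dx":-360,"dy":-252,"dz":-66,"ax":0,"ay":0,"az":1.35},{"dx":-400,"dy":-275,"dz":-66,"ax":0,"ay":0,"az":1.5}]' --claw -1 --squeeze 50

```text
time: 1.35
eef_pos: [0.4695, 0.2491, 0.2798]
tcp_rot: [0.762, 0.647, -0.0, -0.0]
contact_force: [0.2, -0.1, 0.4]
finger_gap: 0.997
finger_force: 0.0
```

>>> play_rows --series '[{"dx":-54,"dy":7.4,"dz":0,"ax":0,"ay":0,"az":0.02},{"dx":-109,"dy":14.8,"dz":10,"ax":0,"ay":0,"az":0.02},{"dx":-163,"dy":22,"dz":20,"ax":0,"ay":0,"az":0.02},{"dx":-217,"dy":30,"dz":30,"ax":0,"ay":0,"az":0.02},{"dx":-272,"dy":37,"dz":50,"ax":0,"ay":0,"az":0.02},{"dx":-326,"dy":44,"dz":70,"ax":0,"ay":0,"az":0.02},{"dx":-380,"dy":52,"dz":90,"ax":0,"ay":0,"az":0.02},{"dx":-435,"dy":59,"dz":110,"ax":0,"ay":0,"az":0.02},{"dx":-489,"dy":66,"dz":130,"ax":0,"ay":0,"az":0.02},{"dx":-544,"dy":74,"dz":150,"ax":0,"ay":0,"az":0.02}]'

```text
time: 2.6
eef_pos: [0.4563, -0.3, 0.1291]
tcp_rot: [0.767, 0.642, 0.0, -0.0]
contact_force: [1.3, 0.4, 0.1]
finger_gap: 1.002
finger_force: 0.0
```

Run:
```python
from h import *
np.set_printoptions(precision=4,suppress=True)
u=np.array([np.cos(np.radians(101.3)),np.sin(np.radians(101.3))]); v=np.array([-u[1],u[0]]); o=np.array([.404,.152])
r=lambda n,q,z:(lambda x:((x-o)@u,(x-o)@v))(plane(n,q,z)[:2])
for q in((360,165),(333,282),(365,185),(340,270),(342,190),(322,255)): print("stop top",q,r("top",tc(*q),.02),r("top",tc(*q),.034))
for q in((427,207),(452,218),(478,263),(497,253)): print("stop side",q,r("side",sc(*q),.034))
for n,q in(("top",tc(388,172)),("top",tc(357,300)),("side",sc(402,236)),("side",sc(480,311))): print("deck corner",r(n,q,.004))
s=bot.observe(); print(s["eef_pos"],s["contact_force"],s["tcp_rot"])
im=bot.read_camera("side"); cv2.imwrite("pics/s1.png",cv2.resize(im[170:290,100:310],(800,457),interpolation=cv2.INTER_CUBIC)[:,:,::-1])
```

```text
stop top (360, 165) (np.float64(-0.08516103303587481), np.float64(-0.05780485290758906)) (np.float64(-0.08646796465725114), np.float64(-0.052996506542711395))
stop top (333, 282) (np.float64(-0.08743650570971259), np.float64(0.0621549422689959)) (np.float64(-0.08871867641506594), np.float64(0.06565792713749033))
stop top (365, 185) (np.float64(-0.09459323586049302), np.float64(-0.03903841503548328)) (np.float64(-0.09579752947406668), np.float64(-0.034434278634339274))
stop top (340, 270) (np.float64(-0.09111887947174575), np.float64(0.04917933569586545)) (np.float64(-0.09236097984422487), np.float64(0.05282351668084083))
stop top (342, 190) (np.float64(-0.07417423136078626), np.float64(-0.02901212311631016)) (np.float64(-0.07560071760339172), np.float64(-0.02451708939747342))
stop top (322, 255) (np.float64(-0.0709469691113015), np.float64(0.03870555926499141)) (np.float64(-0.07240857331883019), np.float64(0.04246371230580818))
stop side (427, 207) (np.float64(-0.08761508251696201), np.float64(0.05693726405855444))
stop side (452, 218) (np.float64(-0.07773458471243118), np.float64(0.02904343216252736))
stop side (478, 263) (np.float64(-0.09750375201936419), np.float64(-0.03980761332480994))
stop side (497, 253) (np.float64(-0.07442894196514438), np.float64(-0.03740735338407689))
deck corner (np.float64(-0.11205802920306521), np.float64(-0.06252747929571513))
deck corner (np.float64(-0.11251803410023159), np.float64(0.07020024927029961))
deck corner (np.float64(-0.11164712494563608), np.float64(0.06450921297260087))
deck corner (np.float64(-0.11335054531199323), np.float64(-0.06616413927933344))
[ 0.4563 -0.3     0.1291] [1.2793 0.3515 0.0726] [ 0.7669  0.6418  0.     -0.0002]
```

View pics/s1.png

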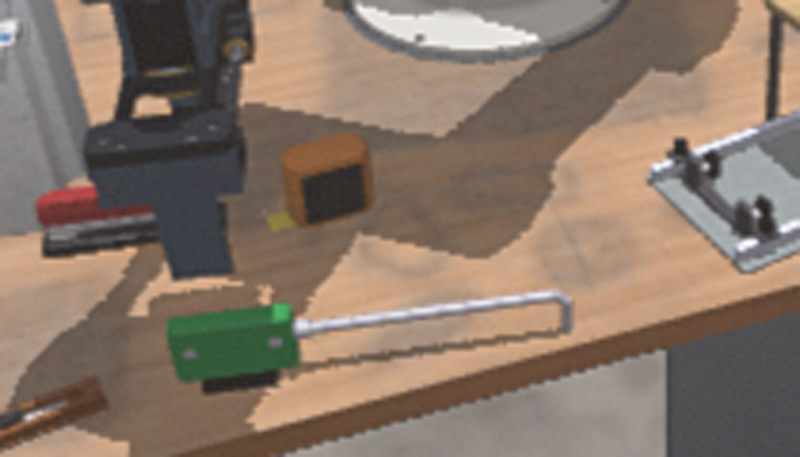

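The gripper is above the handle and lined up with it. The stop's outer side is at about x = -97 mm and its pads at about -72 mm in the rack frame. I'll descend and grip.

>>> play_rows --series '[{"dx":0,"dy":0,"dz":30,"ax":0,"ay":0,"az":0},{"dx":0,"dy":0,"dz":60,"ax":0,"ay":0,"az":0},{"dx":0,"dy":0,"dz":80,"ax":0,"ay":0,"az":0},{"dx":0,"dy":0,"dz":95,"ax":0,"ay":0,"az":0},{"dx":0,"dy":0,"dz":104,"ax":0,"ay":0,"az":0},{"dx":0,"dy":0,"dz":110,"ax":0,"ay":0,"az":0},{"dx":0,"dy":0,"dz":113,"ax":0,"ay":0,"az":0},{"dx":0,"dy":0,"dz":114,"ax":0,"ay":0,"az":0},{"dx":0,"dy":0,"dz":114,"ax":0,"ay":0,"az":0},{"dx":0,"dy":0,"dz":114,"ax":0,"ay":0,"az":0}]'

```text
time: 3.9
eef_pos: [0.4569, -0.2983, 0.0162]
tcp_rot: [0.767, 0.642, 0.0, 0.0]
contact_force: [-0.7, 0.6, 0.2]
finger_gap: 1.003
finger_force: 0.0
```

>>> play_rows --series '[{"dx":0,"dy":0,"dz":0,"ax":0,"ay":0,"az":0},{"dx":0,"dy":0,"dz":0,"ax":0,"ay":0,"az":0},{"dx":0,"dy":0,"dz":0,"ax":0,"ay":0,"az":0},{"dx":0,"dy":0,"dz":0,"ax":0,"ay":0,"az":0},{"dx":0,"dy":0,"dz":0,"ax":0,"ay":0,"az":0},{"dx":0,"dy":0,"dz":0,"ax":0,"ay":0,"az":0},{"dx":0,"dy":0,"dz":0,"ax":0,"ay":0,"az":0},{"dx":0,"dy":0,"dz":0,"ax":0,"ay":0,"az":0},{"dx":0,"dy":0,"dz":0,"ax":0,"ay":0,"az":0},{"dx":0,"dy":0,"dz":0,"ax":0,"ay":0,"az":0}]' --claw 1 --squeeze 50

```text
time: 5.15
eef_pos: [0.4568, -0.2983, 0.0159]
tcp_rot: [0.767, 0.642, -0.0, 0.0]
contact_force: [0.6, 0.2, -1.0]
finger_gap: 0.196
finger_force: 50.0
```

>>> play_rows --series '[{"dx":0,"dy":0,"dz":-3,"ax":0,"ay":0,"az":0},{"dx":0,"dy":0,"dz":-9,"ax":0,"ay":0,"az":0},{"dx":0,"dy":0,"dz":-18,"ax":0,"ay":0,"az":0},{"dx":0,"dy":0,"dz":-27,"ax":0,"ay":0,"az":0},{"dx":0,"dy":0,"dz":-36,"ax":0,"ay":0,"az":0},{"dx":0,"dy":0,"dz":-43,"ax":0,"ay":0,"az":0},{"dx":0,"dy":0,"dz":-47,"ax":0,"ay":0,"az":0},{"dx":0,"dy":0,"dz":-49,"ax":0,"ay":0,"az":0},{"dx":0,"dy":0,"dz":-50,"ax":0,"ay":0,"az":0},{"dx":0,"dy":0,"dz":-50,"ax":0,"ay":0,"az":0}]'

```text
time: 6.4
eef_pos: [0.4567, -0.2982, 0.0658]
tcp_rot: [0.767, 0.642, -0.0, -0.0]
contact_force: [0.0, -0.5, -1.5]
finger_gap: 0.196
finger_force: 50.0
```

Run:
```python
from h import *
np.set_printoptions(precision=4,suppress=True)
s=bot.observe(); print(s["eef_pos"],s["contact_force"],s["wrist_torque"])
a=bot.read_camera("side");b=bot.read_camera("top")
c=cv2.resize(a[180:270,140:300],(800,450),interpolation=cv2.INTER_CUBIC); d=cv2.resize(b[140:230,290:400],None,fx=1.36,fy=1.36,interpolation=cv2.INTER_CUBIC)
c=np.vstack([c,np.zeros((d.shape[0],800,3),np.uint8)]); c[450:,:d.shape[1]]=d
cv2.imwrite("pics/s2.png",c[:,:,::-1])
```

```text
[ 0.4567 -0.2982  0.0658] [ 0.0424 -0.4633 -1.5465] [-0.0986  0.0245  0.0212]
```

View pics/s2.png

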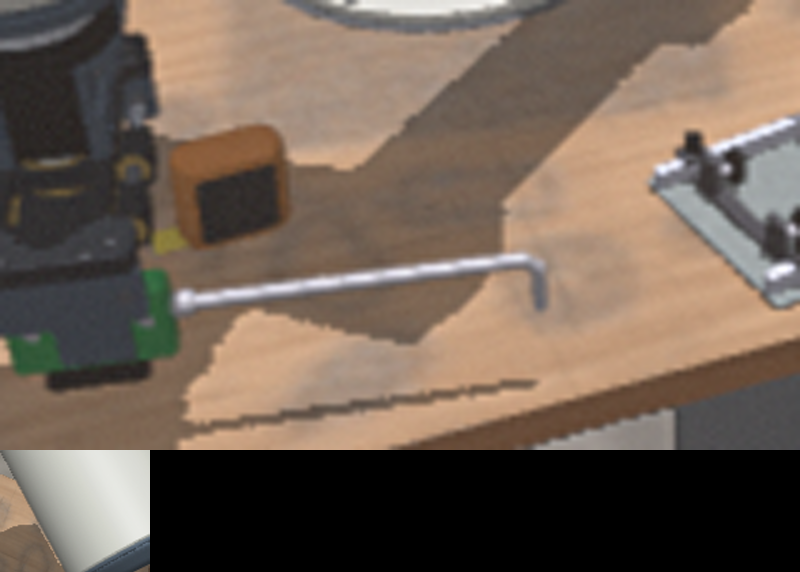

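The hook hangs level, with its tip at side-crop (540,308). I'll work out the tip's offset from the TCP and the next move.

```bash
cat >> h.py <<'E'
from scipy.spatial.transform import Rotation as R
u=np.array([np.cos(np.radians(101)),np.sin(np.radians(101))]); v=np.array([-u[1],u[0]]); o=np.array([.4245,.0415])+.115*u
E
python3 - <<'E'
from h import *
np.set_printoptions(precision=4,suppress=True)
s=bot.observe(); Q=R.from_quat(s["tcp_rot"]).as_matrix(); p=np.array(s["eef_pos"])
print("o",o)
for z in(.045,.05,.055):
    t=plane("side",(140+540/5,180+308/5),z); print("tip",t,"tool",Q.T@(t-p))
yaw=np.degrees(np.arctan2(Q[1,0],Q[0,0])); print("tool yaw",yaw)
# target: tip x=.03 (rack) first at h=.05 (staging: x=-.20), yaw 101
for x in(-.16,.068):
    tip=o+x*u; g=tip-.220*u
    d=np.r_[g-p[:2],0]; print("x",x,"tcp target",g,"tool delta mm",Q.T@d*1000,"az",-np.radians(101-yaw))
E
```

```text
o [0.4026 0.1544]
tip [ 0.4913 -0.0825  0.045 ] tool [ 0.2184 -0.0038  0.0208]
tip [ 0.4968 -0.0842  0.05  ] tool [0.2177 0.0019 0.0158]
tip [ 0.5024 -0.0858  0.055 ] tool [0.2171 0.0076 0.0108]
tool yaw 79.85946108666273
x -0.16 tcp target [ 0.4751 -0.2186] tool delta mm [81.5474  4.1181  0.0117] az -0.36897200968371946
x 0.068 tcp target [0.4316 0.0052] tool delta mm [294.2027 -78.1116   0.0675] az -0.36897200968371946
```

>>> play_rows --series '[{"dx":8,"dy":0,"dz":0,"ax":0,"ay":0,"az":-0.04},{"dx":17,"dy":1,"dz":0,"ax":0,"ay":0,"az":-0.09},{"dx":26,"dy":1,"dz":0,"ax":0,"ay":0,"az":-0.14},{"dx":36,"dy":2,"dz":0,"ax":0,"ay":0,"az":-0.19},{"dx":46,"dy":2,"dz":0,"ax":0,"ay":0,"az":-0.24},{"dx":56,"dy":3,"dz":0,"ax":0,"ay":0,"az":-0.29},{"dx":68,"dy":4,"dz":0,"ax":0,"ay":0,"az":-0.33},{"dx":76,"dy":4,"dz":0,"ax":0,"ay":0,"az":-0.36},{"dx":82,"dy":4,"dz":0,"ax":0,"ay":0,"az":-0.37},{"dx":82,"dy":4,"dz":0,"ax":0,"ay":0,"az":-0.37}]'

```text
time: 7.75
eef_pos: [0.4751, -0.2179, 0.0659]
tcp_rot: [0.636, 0.772, -0.0, -0.0]
contact_force: [0.5, 0.0, -2.0]
finger_gap: 0.197
finger_force: 50.0
```

>>> play_rows --series '[{"dx":12,"dy":0,"dz":0,"ax":0,"ay":0,"az":0},{"dx":36,"dy":0,"dz":0,"ax":0,"ay":0,"az":0},{"dx":64,"dy":0,"dz":0,"ax":0,"ay":0,"az":0},{"dx":94,"dy":0,"dz":0,"ax":0,"ay":0,"az":0},{"dx":124,"dy":0,"dz":0,"ax":0,"ay":0,"az":0},{"dx":154,"dy":0,"dz":0,"ax":0,"ay":0,"az":0},{"dx":184,"dy":0,"dz":0,"ax":0,"ay":0,"az":0},{"dx":210,"dy":0,"dz":0,"ax":0,"ay":0,"az":0},{"dx":226,"dy":0,"dz":0,"ax":0,"ay":0,"az":0},{"dx":230,"dy":0,"dz":0,"ax":0,"ay":0,"az":0}]'

```text
time: 9.0
eef_pos: [0.4304, 0.0085, 0.066]
tcp_rot: [0.635, 0.772, -0.0, -0.0]
contact_force: [-0.5, -0.0, -1.9]
finger_gap: 0.194
finger_force: 50.0
```

Run:
```python
from h import *
np.set_printoptions(precision=4,suppress=True)
s=bot.observe(); print(s["time"],s["eef_pos"],s["contact_force"],s["tcp_rot"])
a=bot.read_camera("side"); cv2.imwrite("pics/s3.png",cv2.resize(a[165:245,250:390],(800,457),interpolation=cv2.INTER_CUBIC)[:,:,::-1])
```

```text
9.0 [0.4304 0.0085 0.066 ] [-0.471  -0.0284 -1.8998] [ 0.6352  0.7724 -0.0001 -0.0001]
```

View pics/s3.png

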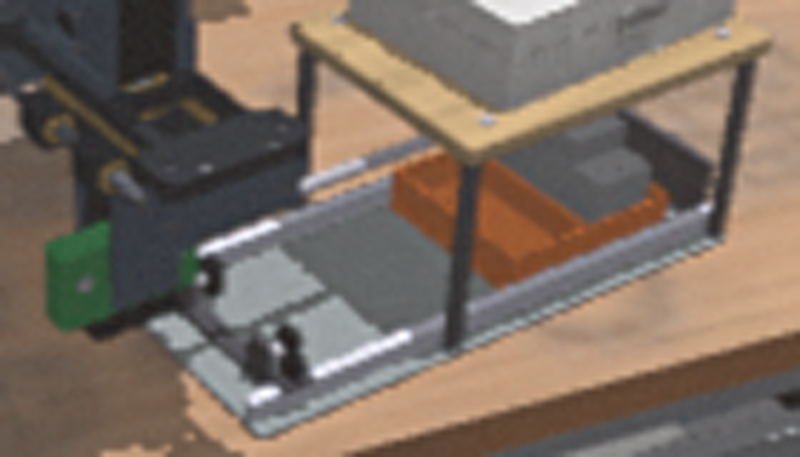

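The tray and module are clear in view, and a bright line from (300,190) to (435,140) is probably the rod. I'll check that by projecting where the rod should be.

```bash
cat >> h.py <<'E'
def proj(n,w):
    p=P[n]; T=np.array(p["T"]); c=T[:3,:3].T@(np.asarray(w)-T[:3,3]); return p["cx"]+p["fx"]*c[0]/-c[2],p["cy"]-p["fy"]*c[1]/-c[2]
E
python3 - <<'E'
from h import *
s=bot.observe(); Q=R.from_quat(s["tcp_rot"]).as_matrix(); p=np.array(s["eef_pos"])
print("yaw",np.degrees(np.arctan2(Q[1,0],Q[0,0])))
f=lambda w:[round(float((a-b)*5.714)) for a,b in zip(proj("side",w),(250,165))]
for x,z in((.04,.034),(.1,.034),(.15,.034),(.22,.034),(.218,0)):
    w=p+Q@[x,0.001,0]; w[2]=.05+z; r=w[:2]-o; print(x,z,"rack",r@u,r@v,f(w))
E
```

```text
yaw 101.11045043591325
0.04 0.034 rack -0.10884468557667482 -0.0006624363546472237 [196, 225]
0.1 0.034 rack -0.048844797064061744 -0.0005467730002741821 [296, 187]
0.15 0.034 rack 0.0011551100297824894 -0.0004503868716300367 [375, 157]
0.22 0.034 rack 0.07115497996116442 -0.00031544629152815626 [481, 116]
0.218 0 rack 0.06915498367741067 -0.00031930173667389476 [473, 172]
```

Run:
```python
from h import *
for q,z in(((393,168),.03),((503,262),.03),((393,205),.004),((503,287),.004),((580,232),.03),((452,155),.03),((440,212),.03)):
    x=plane("side",(250+q[0]/5.714-.4,165+q[1]/5.714-.4),z)[:2]-o; print(q,x@u,x@v)
```

```text
(393, 168) 0.05680565836598661 0.05054037582633469
(503, 262) 0.048812024192269994 -0.04830178626777335
(393, 205) 0.05945423120100336 0.05103561274744282
(503, 287) 0.059824709036307565 -0.039566734710513134
(580, 232) 0.10025733179615257 -0.049816150764568454
(452, 155) 0.09236397212712254 0.04304433096683564
(440, 212) 0.050931715268367025 0.003870711683634908
```

>>> play_rows --series '[{"dx":2,"dy":0,"dz":0,"ax":0,"ay":0,"az":0},{"dx":4,"dy":0,"dz":0,"ax":0,"ay":0,"az":0},{"dx":4,"dy":0,"dz":3,"ax":0,"ay":0,"az":0},{"dx":4,"dy":0,"dz":6,"ax":0,"ay":0,"az":0},{"dx":4,"dy":0,"dz":10,"ax":0,"ay":0,"az":0},{"dx":4,"dy":0,"dz":14,"ax":0,"ay":0,"az":0},{"dx":4,"dy":0,"dz":18,"ax":0,"ay":0,"az":0},{"dx":4,"dy":0,"dz":21,"ax":0,"ay":0,"az":0},{"dx":4,"dy":0,"dz":22,"ax":0,"ay":0,"az":0},{"dx":4,"dy":0,"dz":22,"ax":0,"ay":0,"az":0}]'

```text
time: 10.3
eef_pos: [0.4302, 0.0114, 0.0439]
tcp_rot: [0.636, 0.772, -0.0, -0.0]
contact_force: [0.2, 0.3, -1.6]
finger_gap: 0.194
finger_force: 50.0
```

>>> play_rows --series '[{"dx":0,"dy":0,"dz":1,"ax":0,"ay":0,"az":0},{"dx":0,"dy":0,"dz":2,"ax":0,"ay":0,"az":0},{"dx":0,"dy":0,"dz":4,"ax":0,"ay":0,"az":0},{"dx":0,"dy":0,"dz":6,"ax":0,"ay":0,"az":0},{"dx":0,"dy":0,"dz":8,"ax":0,"ay":0,"az":0},{"dx":0,"dy":0,"dz":10,"ax":0,"ay":0,"az":0},{"dx":0,"dy":0,"dz":12,"ax":0,"ay":0,"az":0},{"dx":0,"dy":0,"dz":13,"ax":0,"ay":0,"az":0},{"dx":0,"dy":0,"dz":13,"ax":0,"ay":0,"az":0},{"dx":0,"dy":0,"dz":13,"ax":0,"ay":0,"az":0}]'

```text
time: 11.55
eef_pos: [0.4303, 0.0114, 0.031]
tcp_rot: [0.636, 0.772, 0.0, 0.0]
contact_force: [0.2, 0.2, -1.5]
finger_gap: 0.197
finger_force: 50.0
```

>>> play_rows --series '[{"dx":-1.5,"dy":0,"dz":0,"ax":0,"ay":0,"az":0},{"dx":-3,"dy":0,"dz":0,"ax":0,"ay":0,"az":0},{"dx":-4.5,"dy":0,"dz":0,"ax":0,"ay":0,"az":0},{"dx":-6,"dy":0,"dz":0,"ax":0,"ay":0,"az":0},{"dx":-7.5,"dy":0,"dz":0,"ax":0,"ay":0,"az":0},{"dx":-9,"dy":0,"dz":0,"ax":0,"ay":0,"az":0},{"dx":-10.5,"dy":0,"dz":0,"ax":0,"ay":0,"az":0},{"dx":-12,"dy":0,"dz":0,"ax":0,"ay":0,"az":0},{"dx":-13.5,"dy":0,"dz":0,"ax":0,"ay":0,"az":0},{"dx":-15,"dy":0,"dz":0,"ax":0,"ay":0,"az":0}]'

```text
time: 12.8
eef_pos: [0.4331, -0.0034, 0.0309]
tcp_rot: [0.636, 0.772, -0.0, -0.0]
contact_force: [-0.6, 1.9, -2.7]
finger_gap: 0.197
finger_force: 50.0
```

>>> play_rows --series '[{"dx":-2,"dy":0,"dz":0,"ax":0,"ay":0,"az":0},{"dx":-5,"dy":0,"dz":0,"ax":0,"ay":0,"az":0},{"dx":-8,"dy":0,"dz":0,"ax":0,"ay":0,"az":0},{"dx":-12,"dy":0,"dz":0,"ax":0,"ay":0,"az":0},{"dx":-16,"dy":0,"dz":0,"ax":0,"ay":0,"az":0},{"dx":-20,"dy":0,"dz":0,"ax":0,"ay":0,"az":0},{"dx":-24,"dy":0,"dz":0,"ax":0,"ay":0,"az":0},{"dx":-27,"dy":0,"dz":0,"ax":0,"ay":0,"az":0},{"dx":-29,"dy":0,"dz":0,"ax":0,"ay":0,"az":0},{"dx":-30,"dy":0,"dz":0,"ax":0,"ay":0,"az":0}]'

```text
time: 14.05
eef_pos: [0.4389, -0.0328, 0.0309]
tcp_rot: [0.636, 0.772, 0.0, -0.0]
contact_force: [-0.6, 2.4, -0.9]
finger_gap: 0.194
finger_force: 50.0
```

Run:
```python
from h import *
s=bot.observe(); print(s["time"],s["eef_pos"],s["contact_force"],s["wrist_torque"])
a=bot.read_camera("side"); cv2.imwrite("pics/s4.png",cv2.resize(a[165:245,230:370],(800,457),interpolation=cv2.INTER_CUBIC)[:,:,::-1])
```

```text
14.05 [ 0.43887375 -0.03283443  0.03092024] [-0.56070247  2.41272467 -0.9184128 ] [ 0.25741114  0.09107051 -0.01111176]
```

View pics/s4.png

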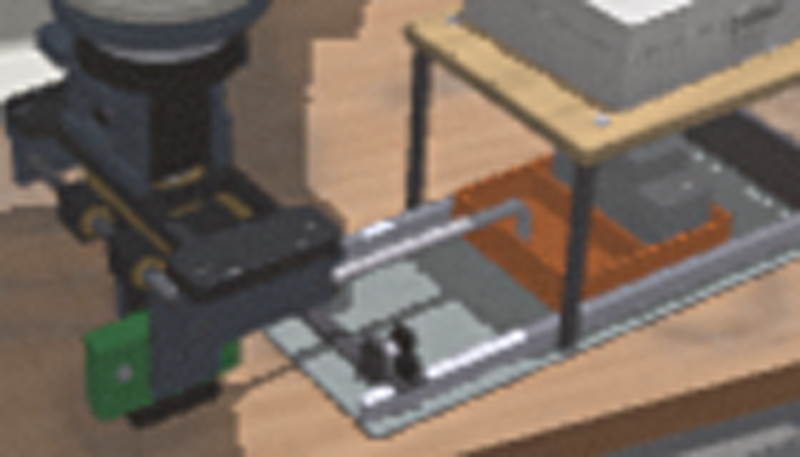

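The tip is inside the front half, at (525,225), and the tray follows with about 2.4 N of drag. I'll keep pulling.

>>> play_rows --series '[{"dx":-3,"dy":0,"dz":0,"ax":0,"ay":0,"az":0},{"dx":-8,"dy":0,"dz":0,"ax":0,"ay":0,"az":0},{"dx":-15,"dy":0,"dz":0,"ax":0,"ay":0,"az":0},{"dx":-24,"dy":0,"dz":0,"ax":0,"ay":0,"az":0},{"dx":-33,"dy":0,"dz":0,"ax":0,"ay":0,"az":0},{"dx":-42,"dy":0,"dz":0,"ax":0,"ay":0,"az":0},{"dx":-50,"dy":0,"dz":0,"ax":0,"ay":0,"az":0},{"dx":-57,"dy":0,"dz":0,"ax":0,"ay":0,"az":0},{"dx":-62,"dy":0,"dz":0,"ax":0,"ay":0,"az":0},{"dx":-65,"dy":0,"dz":0,"ax":0,"ay":0,"az":0}]'

```text
time: 15.35
eef_pos: [0.4513, -0.0968, 0.0309]
tcp_rot: [0.636, 0.772, 0.0, -0.0]
contact_force: [-0.7, 3.0, -2.2]
finger_gap: 0.194
finger_force: 50.0
```

>>> play_rows --series '[{"dx":-1,"dy":0,"dz":0,"ax":0,"ay":0,"az":0},{"dx":-2,"dy":0,"dz":0,"ax":0,"ay":0,"az":0},{"dx":-3,"dy":0,"dz":0,"ax":0,"ay":0,"az":0},{"dx":-4,"dy":0,"dz":0,"ax":0,"ay":0,"az":0},{"dx":-5,"dy":0,"dz":0,"ax":0,"ay":0,"az":0},{"dx":-6,"dy":0,"dz":0,"ax":0,"ay":0,"az":0},{"dx":-7,"dy":0,"dz":0,"ax":0,"ay":0,"az":0},{"dx":-8,"dy":0,"dz":0,"ax":0,"ay":0,"az":0},{"dx":-9,"dy":0,"dz":0,"ax":0,"ay":0,"az":0},{"dx":-10,"dy":0,"dz":0,"ax":0,"ay":0,"az":0}]'

```text
time: 16.6
eef_pos: [0.4533, -0.1064, 0.0309]
tcp_rot: [0.636, 0.772, 0.0, 0.0]
contact_force: [-1.4, 2.5, -1.3]
finger_gap: 0.195
finger_force: 50.0
```

>>> play_rows --series '[{"dx":-1,"dy":0,"dz":0,"ax":0,"ay":0,"az":0},{"dx":-2,"dy":0,"dz":0,"ax":0,"ay":0,"az":0},{"dx":-3,"dy":0,"dz":0,"ax":0,"ay":0,"az":0},{"dx":-4,"dy":0,"dz":0,"ax":0,"ay":0,"az":0},{"dx":-5,"dy":0,"dz":0,"ax":0,"ay":0,"az":0},{"dx":-6,"dy":0,"dz":0,"ax":0,"ay":0,"az":0},{"dx":-6,"dy":0,"dz":0,"ax":0,"ay":0,"az":0},{"dx":-6,"dy":0,"dz":0,"ax":0,"ay":0,"az":0},{"dx":-6,"dy":0,"dz":0,"ax":0,"ay":0,"az":0},{"dx":-6,"dy":0,"dz":0,"ax":0,"ay":0,"az":0}]'

```text
time: 17.85
eef_pos: [0.4545, -0.1123, 0.031]
tcp_rot: [0.636, 0.772, 0.0, 0.0]
contact_force: [-0.4, -0.5, -1.3]
finger_gap: 0.197
finger_force: 50.0
```

>>> play_rows --series '[{"dx":-0.5,"dy":0,"dz":0,"ax":0,"ay":0,"az":0},{"dx":-1,"dy":0,"dz":0,"ax":0,"ay":0,"az":0},{"dx":-1.5,"dy":0,"dz":0,"ax":0,"ay":0,"az":0},{"dx":-2,"dy":0,"dz":0,"ax":0,"ay":0,"az":0},{"dx":-2.5,"dy":0,"dz":0,"ax":0,"ay":0,"az":0},{"dx":-3,"dy":0,"dz":0,"ax":0,"ay":0,"az":0},{"dx":-3.5,"dy":0,"dz":0,"ax":0,"ay":0,"az":0},{"dx":-4,"dy":0,"dz":0,"ax":0,"ay":0,"az":0},{"dx":-4,"dy":0,"dz":0,"ax":0,"ay":0,"az":0},{"dx":-4,"dy":0,"dz":0,"ax":0,"ay":0,"az":0}]'

```text
time: 19.1
eef_pos: [0.4552, -0.1162, 0.0309]
tcp_rot: [0.636, 0.772, -0.0, 0.0]
contact_force: [-0.4, 1.7, -1.7]
finger_gap: 0.196
finger_force: 50.0
```

>>> play_rows --series '[{"dx":-0.4,"dy":0,"dz":0,"ax":0,"ay":0,"az":0},{"dx":-0.8,"dy":0,"dz":0,"ax":0,"ay":0,"az":0},{"dx":-1.2,"dy":0,"dz":0,"ax":0,"ay":0,"az":0},{"dx":-1.6,"dy":0,"dz":0,"ax":0,"ay":0,"az":0},{"dx":-2,"dy":0,"dz":0,"ax":0,"ay":0,"az":0},{"dx":-2.4,"dy":0,"dz":0,"ax":0,"ay":0,"az":0},{"dx":-2.8,"dy":0,"dz":0,"ax":0,"ay":0,"az":0},{"dx":-3.2,"dy":0,"dz":0,"ax":0,"ay":0,"az":0},{"dx":-3.6,"dy":0,"dz":0,"ax":0,"ay":0,"az":0},{"dx":-4,"dy":0,"dz":0,"ax":0,"ay":0,"az":0}]'

```text
time: 20.35
eef_pos: [0.4559, -0.1201, 0.0309]
tcp_rot: [0.636, 0.772, -0.0, -0.0]
contact_force: [-1.8, 2.5, -2.0]
finger_gap: 0.194
finger_force: 50.0
```

>>> play_rows --series '[{"dx":-0.4,"dy":0,"dz":0,"ax":0,"ay":0,"az":0},{"dx":-0.8,"dy":0,"dz":0,"ax":0,"ay":0,"az":0},{"dx":-1.2,"dy":0,"dz":0,"ax":0,"ay":0,"az":0},{"dx":-1.6,"dy":0,"dz":0,"ax":0,"ay":0,"az":0},{"dx":-2,"dy":0,"dz":0,"ax":0,"ay":0,"az":0},{"dx":-2.4,"dy":0,"dz":0,"ax":0,"ay":0,"az":0},{"dx":-2.8,"dy":0,"dz":0,"ax":0,"ay":0,"az":0},{"dx":-3.2,"dy":0,"dz":0,"ax":0,"ay":0,"az":0},{"dx":-3.6,"dy":0,"dz":0,"ax":0,"ay":0,"az":0},{"dx":-4,"dy":0,"dz":0,"ax":0,"ay":0,"az":0}]'

```text
time: 21.6
eef_pos: [0.4563, -0.1236, 0.0308]
tcp_rot: [0.636, 0.772, 0.0, -0.001]
contact_force: [-1.9, 8.5, -3.4]
finger_gap: 0.198
finger_force: 50.0
```

>>> play_rows --series '[{"dx":-0.3,"dy":0,"dz":0,"ax":0,"ay":0,"az":0},{"dx":-0.6,"dy":0,"dz":0,"ax":0,"ay":0,"az":0},{"dx":-0.9,"dy":0,"dz":0,"ax":0,"ay":0,"az":0},{"dx":-1.1,"dy":0,"dz":0,"ax":0,"ay":0,"az":0},{"dx":-1.1,"dy":0,"dz":0,"ax":0,"ay":0,"az":0},{"dx":-1.1,"dy":0,"dz":0,"ax":0,"ay":0,"az":0},{"dx":-1.1,"dy":0,"dz":0,"ax":0,"ay":0,"az":0},{"dx":-1.1,"dy":0,"dz":0,"ax":0,"ay":0,"az":0},{"dx":-1.1,"dy":0,"dz":0,"ax":0,"ay":0,"az":0},{"dx":-1.1,"dy":0,"dz":0,"ax":0,"ay":0,"az":0}]'

```text
time: 22.85
eef_pos: [0.4563, -0.1244, 0.0307]
tcp_rot: [0.636, 0.772, 0.0, -0.001]
contact_force: [-0.7, 10.2, -2.9]
finger_gap: 0.193
finger_force: 50.0
```

>>> play_rows --series '[{"dx":-0.3,"dy":0,"dz":0,"ax":0,"ay":0,"az":0},{"dx":-0.6,"dy":0,"dz":0,"ax":0,"ay":0,"az":0},{"dx":-0.7,"dy":0,"dz":0,"ax":0,"ay":0,"az":0},{"dx":-0.7,"dy":0,"dz":0,"ax":0,"ay":0,"az":0},{"dx":-0.7,"dy":0,"dz":0,"ax":0,"ay":0,"az":0},{"dx":-0.7,"dy":0,"dz":0,"ax":0,"ay":0,"az":0},{"dx":-0.7,"dy":0,"dz":0,"ax":0,"ay":0,"az":0},{"dx":-0.7,"dy":0,"dz":0,"ax":0,"ay":0,"az":0},{"dx":-0.7,"dy":0,"dz":0,"ax":0,"ay":0,"az":0},{"dx":-0.7,"dy":0,"dz":0,"ax":0,"ay":0,"az":0}]'

```text
time: 24.1
eef_pos: [0.4564, -0.125, 0.0307]
tcp_rot: [0.636, 0.772, 0.0, -0.001]
contact_force: [-0.0, 11.5, -3.8]
finger_gap: 0.194
finger_force: 50.0
```

Run:
```python
from h import *
s=bot.observe(); print(s["time"],s["eef_pos"],s["contact_force"],s["wrist_torque"])
a=bot.read_camera("side"); cv2.imwrite("pics/s5.png",cv2.resize(a[165:265,170:345],(800,457),interpolation=cv2.INTER_CUBIC)[:,:,::-1])
```

```text
24.1 [ 0.45635515 -0.1249696   0.03068744] [-9.80112972e-04  1.15042048e+01 -3.82059783e+00] [ 1.79842973  0.03190594 -0.35546238]
```

View pics/s5.png

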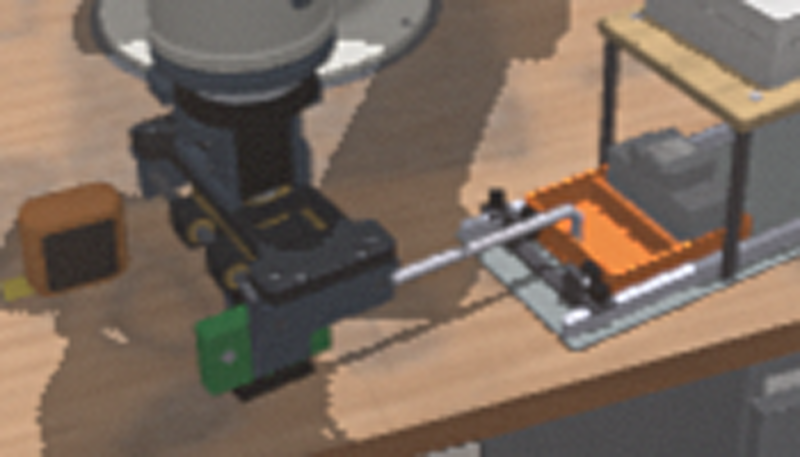

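The tray is against the pads with the tip at (578,230), and it has been held at about 11.5 N. I'll ease off, lift the tip out and back away.

>>> play_rows --series '[{"dx":1,"dy":0,"dz":0,"ax":0,"ay":0,"az":0},{"dx":2,"dy":0,"dz":0,"ax":0,"ay":0,"az":0},{"dx":3.5,"dy":0,"dz":0,"ax":0,"ay":0,"az":0},{"dx":5,"dy":0,"dz":0,"ax":0,"ay":0,"az":0},{"dx":7,"dy":0,"dz":0,"ax":0,"ay":0,"az":0},{"dx":9,"dy":0,"dz":0,"ax":0,"ay":0,"az":0},{"dx":11,"dy":0,"dz":0,"ax":0,"ay":0,"az":0},{"dx":13,"dy":0,"dz":0,"ax":0,"ay":0,"az":0},{"dx":14,"dy":0,"dz":0,"ax":0,"ay":0,"az":0},{"dx":14,"dy":0,"dz":0,"ax":0,"ay":0,"az":0}]'

```text
time: 25.4
eef_pos: [0.4544, -0.112, 0.0309]
tcp_rot: [0.636, 0.772, -0.0, -0.0]
contact_force: [-0.4, 0.2, -1.1]
finger_gap: 0.195
finger_force: 50.0
```

>>> play_rows --series '[{"dx":0,"dy":0,"dz":-3,"ax":0,"ay":0,"az":0},{"dx":0,"dy":0,"dz":-8,"ax":0,"ay":0,"az":0},{"dx":0,"dy":0,"dz":-14,"ax":0,"ay":0,"az":0},{"dx":0,"dy":0,"dz":-21,"ax":0,"ay":0,"az":0},{"dx":0,"dy":0,"dz":-28,"ax":0,"ay":0,"az":0},{"dx":0,"dy":0,"dz":-35,"ax":0,"ay":0,"az":0},{"dx":0,"dy":0,"dz":-41,"ax":0,"ay":0,"az":0},{"dx":0,"dy":0,"dz":-44,"ax":0,"ay":0,"az":0},{"dx":0,"dy":0,"dz":-45,"ax":0,"ay":0,"az":0},{"dx":0,"dy":0,"dz":-45,"ax":0,"ay":0,"az":0}]'

```text
time: 26.65
eef_pos: [0.4543, -0.112, 0.0758]
tcp_rot: [0.636, 0.772, -0.0, -0.0]
contact_force: [-1.3, -0.4, -1.6]
finger_gap: 0.201
finger_force: 50.0
```

>>> play_rows --series '[{"dx":-10,"dy":0,"dz":0,"ax":0,"ay":0,"az":0},{"dx":-30,"dy":0,"dz":0,"ax":0,"ay":0,"az":0},{"dx":-60,"dy":0,"dz":0,"ax":0,"ay":0,"az":0},{"dx":-90,"dy":-3,"dz":0,"ax":0,"ay":0,"az":0.03},{"dx":-115,"dy":-8,"dz":0,"ax":0,"ay":0,"az":0.1},{"dx":-138,"dy":-15,"dz":0,"ax":0,"ay":0,"az":0.18},{"dx":-158,"dy":-22,"dz":0,"ax":0,"ay":0,"az":0.26},{"dx":-174,"dy":-29,"dz":0,"ax":0,"ay":0,"az":0.33},{"dx":-183,"dy":-33,"dz":0,"ax":0,"ay":0,"az":0.37},{"dx":-183,"dy":-33,"dz":0,"ax":0,"ay":0,"az":0.37}]'

```text
time: 27.9
eef_pos: [0.4569, -0.2989, 0.0758]
tcp_rot: [0.767, 0.642, -0.0, 0.0]
contact_force: [-0.2, 0.5, -1.5]
finger_gap: 0.186
finger_force: 50.0
```

>>> play_rows --series '[{"dx":0,"dy":0,"dz":6,"ax":0,"ay":0,"az":0},{"dx":0,"dy":0,"dz":14,"ax":0,"ay":0,"az":0},{"dx":0,"dy":0,"dz":22,"ax":0,"ay":0,"az":0},{"dx":0,"dy":0,"dz":30,"ax":0,"ay":0,"az":0},{"dx":0,"dy":0,"dz":38,"ax":0,"ay":0,"az":0},{"dx":0,"dy":0,"dz":45,"ax":0,"ay":0,"az":0},{"dx":0,"dy":0,"dz":50,"ax":0,"ay":0,"az":0},{"dx":0,"dy":0,"dz":54,"ax":0,"ay":0,"az":0},{"dx":0,"dy":0,"dz":56,"ax":0,"ay":0,"az":0},{"dx":0,"dy":0,"dz":57,"ax":0,"ay":0,"az":0}]'

```text
time: 29.15
eef_pos: [0.4571, -0.298, 0.0189]
tcp_rot: [0.767, 0.642, 0.0, 0.0]
contact_force: [0.1, 0.1, -1.5]
finger_gap: 0.197
finger_force: 50.0
```

Now I'll lower the last 3 mm gently until it touches.

>>> play_rows --series '[{"dx":0,"dy":0,"dz":0.5,"ax":0,"ay":0,"az":0},{"dx":0,"dy":0,"dz":1,"ax":0,"ay":0,"az":0},{"dx":0,"dy":0,"dz":1.5,"ax":0,"ay":0,"az":0},{"dx":0,"dy":0,"dz":2,"ax":0,"ay":0,"az":0},{"dx":0,"dy":0,"dz":2.4,"ax":0,"ay":0,"az":0},{"dx":0,"dy":0,"dz":2.7,"ax":0,"ay":0,"az":0},{"dx":0,"dy":0,"dz":2.9,"ax":0,"ay":0,"az":0},{"dx":0,"dy":0,"dz":3,"ax":0,"ay":0,"az":0},{"dx":0,"dy":0,"dz":3,"ax":0,"ay":0,"az":0},{"dx":0,"dy":0,"dz":3,"ax":0,"ay":0,"az":0}]'

```text
time: 30.4
eef_pos: [0.4571, -0.298, 0.0159]
tcp_rot: [0.767, 0.642, -0.0, -0.0]
contact_force: [-0.6, -0.4, -0.5]
finger_gap: 0.195
finger_force: 50.0
```

>>> play_rows --series '[{"dx":0,"dy":0,"dz":0.3,"ax":0,"ay":0,"az":0},{"dx":0,"dy":0,"dz":0.3,"ax":0,"ay":0,"az":0},{"dx":0,"dy":0,"dz":0.3,"ax":0,"ay":0,"az":0},{"dx":0,"dy":0,"dz":0.3,"ax":0,"ay":0,"az":0},{"dx":0,"dy":0,"dz":0.3,"ax":0,"ay":0,"az":0},{"dx":0,"dy":0,"dz":0.3,"ax":0,"ay":0,"az":0},{"dx":0,"dy":0,"dz":0.3,"ax":0,"ay":0,"az":0},{"dx":0,"dy":0,"dz":0.3,"ax":0,"ay":0,"az":0},{"dx":0,"dy":0,"dz":0.3,"ax":0,"ay":0,"az":0},{"dx":0,"dy":0,"dz":0.3,"ax":0,"ay":0,"az":0}]'

```text
time: 31.65
eef_pos: [0.4571, -0.298, 0.0159]
tcp_rot: [0.767, 0.642, 0.0, 0.0]
contact_force: [-1.0, 1.3, 6.8]
finger_gap: 0.196
finger_force: 50.0
```

>>> play_rows --series '[{"dx":0,"dy":0,"dz":0,"ax":0,"ay":0,"az":0},{"dx":0,"dy":0,"dz":0,"ax":0,"ay":0,"az":0},{"dx":0,"dy":0,"dz":0,"ax":0,"ay":0,"az":0},{"dx":0,"dy":0,"dz":0,"ax":0,"ay":0,"az":0},{"dx":0,"dy":0,"dz":0,"ax":0,"ay":0,"az":0},{"dx":0,"dy":0,"dz":0,"ax":0,"ay":0,"az":0},{"dx":0,"dy":0,"dz":0,"ax":0,"ay":0,"az":0},{"dx":0,"dy":0,"dz":0,"ax":0,"ay":0,"az":0},{"dx":0,"dy":0,"dz":0,"ax":0,"ay":0,"az":0},{"dx":0,"dy":0,"dz":0,"ax":0,"ay":0,"az":0}]' --claw -1

```text
time: 32.9
eef_pos: [0.4571, -0.298, 0.0156]
tcp_rot: [0.767, 0.642, 0.0, 0.0]
contact_force: [0.7, -0.6, 0.4]
finger_gap: 1.0
finger_force: 0.0
```

>>> play_rows --series '[{"dx":0,"dy":0,"dz":-5,"ax":0,"ay":0,"az":0},{"dx":0,"dy":0,"dz":-15,"ax":0,"ay":0,"az":0},{"dx":0,"dy":0,"dz":-30,"ax":0,"ay":0,"az":0},{"dx":0,"dy":0,"dz":-50,"ax":0,"ay":0,"az":0},{"dx":0,"dy":0,"dz":-70,"ax":0,"ay":0,"az":0},{"dx":0,"dy":0,"dz":-90,"ax":0,"ay":0,"az":0},{"dx":0,"dy":0,"dz":-110,"ax":0,"ay":0,"az":0},{"dx":0,"dy":0,"dz":-125,"ax":0,"ay":0,"az":0},{"dx":0,"dy":0,"dz":-130,"ax":0,"ay":0,"az":0},{"dx":0,"dy":0,"dz":-130,"ax":0,"ay":0,"az":0}]'

```text
time: 34.15
eef_pos: [0.4571, -0.298, 0.1457]
tcp_rot: [0.767, 0.642, 0.0, 0.0]
contact_force: [0.8, -0.0, 0.5]
finger_gap: 0.999
finger_force: 0.0
```

Run:
```python
from h import *
a0=cv2.imread("pics/side0.png")[:,:,::-1].copy(); s=bot.observe(); print(s["time"],s["eef_pos"],s["finger_gap"],s["contact_force"])
a=bot.read_camera("side")
for im in(a0,a):
    m,c=green(im); print("green",cv2.boundingRect(c))
    r=cv2.absdiff(a0,a)[235:275,140:255].max(2); 
print("hook area changed px",(r>40).sum())
h=cv2.cvtColor(a,cv2.COLOR_RGB2HSV); m=cv2.inRange(h,(3,170,60),(16,255,255)); m[:,:265]=0
c=max(cv2.findContours(m,0,1)[0],key=cv2.contourArea)[:,0]
for q,z in((c[c[:,0].argmin()],.03),(c[c[:,0].argmax()],.03),(c[c[:,1].argmax()],.004)):
    x=plane("side",q,z)[:2]-o; print("tray",q,x@u,x@v)
```

```text
34.15 [ 0.45705424 -0.2979824   0.14572697] 0.9992905186256599 [ 0.81688254 -0.02279386  0.51434946]
green (144, 250, 32, 10)
green (144, 250, 33, 10)
hook area changed px 994
tray [286 207] -0.06842494459228078 0.04790823125368247
tray [326 217] -0.0002309127100475969 -0.054461575635837096
tray [304 227] -0.06006587326759655 -0.03179234055407203
```

```bash
python3 -c "
from workcell import bot
print(bot.hand_in())"
```

```text
the job is handed in; nothing more can be done
None
```

I pulled the tray to the stop and held it there at about 10–11.5 N for over a second, then stood the hook back where it started and handed the job in at about 34 s; no verdict came back, and I didn't re-check the module or bystanders after letting go.

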